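# Clear the frame corner and hold the square in it

## Task

The short gouge lying on the sole plate is in the way: pick it up and lay it flat on the floor of the open drawer, without dropping it. Then take the carpenter's square, stand it on the plate in line with it, and press it firmly down on the plate and against the stud until both outer faces sit flush in the corner. Finish while still holding the square pressed there in the gripper, and leave the other things on the bench where they are.

Things in the scene. Friction and masses are not known exactly. Their poses are not given: they have to be found in the camera images.
- plate: Sole plate: a pale softwood board, 300 x 90 x 38 mm, lying flat and screwed to the bench, fixed. Origin: centre of its underside. x runs along its length from the stud's end to the free end, y across its 90 mm width, z up; its top is 38 mm above the bench.
- stud: Stud: pale softwood upright, 45 mm (x) by 90 mm (y), 150 mm high, fixed, standing on the plate near one end (where along it varies), as wide as the plate and in line with it. Origin: centre of its underside, at the plate's top. Its +x face (22.5 mm from the origin) is exactly upright and makes the corner with the plate's top.
- corner (a point): Corner point between stud and plate: on the stud's face, at the plate's top, in the middle of the 90 mm width. x points out of the stud's face along the plate, z up.
- square: Try square, 0.28 kg, upright on the bench. Dark wooden stock 150 (x) x 24 (y) x 36 mm high; at one end a steel blade, 35 mm wide (x), 5 mm thick, rises to 140 mm above the underside, its outer edge flush with the stock's end. Origin: outer corner (heel), underside, mid thickness; x along the stock away from the blade, z up. Outer faces: z = 0 and x = 0. Seated, its x lies along the corner's x.
- square_grip (a point): Place to take the square: on the stock, 110 mm from the heel along x and 28 mm above the underside; close the fingers across the 24 mm thickness (y).
- blade_tip (a point): Top of the blade's outer edge: 140 mm straight above the heel.
- stock_end (a point): Underside of the stock at its far end, 150 mm from the heel.
- short_gouge: Short carving gouge, 0.09 kg, lying on the plate, tip towards the stud. Flat-sided wooden handle 80 mm long (x), 24 mm wide (y), 26 mm high; a round steel shank, 8 mm thick, goes on 60 mm beyond the handle to +x, 13 mm above the underside. Origin: underside of the handle, middle of its length; x towards the tip, z up. Take it by the handle across the 24 mm.
- drawer_in (a point): Floor of the open upper drawer, just behind the middle of its front panel; x from the panel into the chest, y along it, z up. Inside: y -104 to 104 mm, 255 mm deep; side walls 38 mm high; front panel 21 mm thick, 48 mm high above this floor, bar handle 40 mm in front of it. Open to the sky for x from 0 to 145 mm or more, then under the chest's top (60 mm above this floor). It slides easily.
- long_gouge: Bystander: a longer gouge lying flat on the bench, handle 120 x 24 x 26 mm, shank 110 mm more to +x. Origin under the handle's middle.
- offcut: Bystander: pale wooden offcut, 70 x 40 x 38 mm, on the bench. Origin: centre of underside.
- mallet: Bystander: carver's round wooden mallet standing on its head, 104 mm across, 235 mm tall. Origin: centre of underside.
- rosette: Bystander: round carved wooden rosette, 110 mm across, 26 mm high. Origin: centre of underside.
- rule: Bystander: steel rule, 200 x 28 x 4 mm, lying flat. Origin: centre of underside.
- glue: Bystander: green bottle, 60 mm across, 160 mm tall. Origin: centre of underside.
Mind the look-alikes: they are no part of the job. Leave any turquoise look-alike of the square alone.

How it is judged:
On the way, in this order (a step that is already met when the one before it is completed fails the run):
1. the short gouge lies flat on the drawer's floor, let go and at rest (x of short_gouge in the frame of drawer_in between 0 and 0.245 m and y of short_gouge in the frame of drawer_in between -0.1 and 0.1 m and z of short_gouge in the frame of drawer_in between -0.005 and 0.012 m and angle between short_gouge's own z axis and vertical below 0.2 rad and linear speed of short_gouge below 0.03 m/s and contact force between the fingers and short_gouge below 0.05 N), for 0.2 s.
2. the square, held in the fingers, is pressed flush into the corner (x of square in the frame of corner between -0.003 and 0.003 m and x of blade_tip in the frame of corner between -0.003 and 0.003 m and y of square in the frame of corner between -0.035 and 0.035 m and z of square in the frame of corner between -0.003 and 0.003 m and z of stock_end in the frame of corner between -0.003 and 0.003 m and angle between the x axis of square and the x axis of corner, either way round below 0.09 rad and angle between square's own z axis and vertical below 0.05 rad and contact force between square and plate above 5 N and contact force between square and stud above 2 N and contact force between the fingers and square above 3 N and linear speed of square below 0.02 m/s), for 0.2 s.
At the end, for the whole second after the job is handed in: Gouge released, flat and at rest on the drawer floor. Square gripped, still, in the corner: heel and blade tip within 3 mm of the stud face, heel and stock end within 3 mm of the plate top, heel within 35 mm of mid-width, in line within 0.09 rad, over 5 N on the plate, over 2 N on the stud (all of step 1 and all of step 2); the arm keeps its last pose, push and grip.
It fails at once if the short gouge is dropped or flung (faster than 0.9 m/s out of the fingers) (linear speed of short_gouge above 0.9 m/s and contact force between the fingers and short_gouge below 0.05 N).
It fails at once if a bystander (long gouge, offcut, mallet, rosette, rule or bottle) is shifted by more than 40 mm (distance of any of long_gouge, offcut, mallet, rosette, rule, glue from where it was at the start of the episode above 0.04 m).
It also fails if it takes over 72 s, if anything falls off the work surface, if the arm or the gripper's body presses on something with over 40 N, if the wrist force passes 120 N, or if a joint passes its speed limit or range.

## Robot

A 6-joint arm with a two-finger parallel gripper is mounted at the origin on the work surface. World frame = base frame: x ahead of the robot, y to its left, z up, the work surface at z = 0. Lengths are in m, angles in rad, forces in N, time in s.
With the tool pointing down it reaches from about 0.35 to 0.975 m from the base axis. Payload 4.9 kg.
Tool frame: the origin (TCP) lies on the front face of the gripper's body, between the roots of the fingers; the fingertips stand 73 mm ahead of it and the grasp point (between the pads) lies 54 mm ahead of it; z points along the fingers, y is the line along which they close (so a half turn about z gives the same grasp; the last joint's range is limited). The gripper opens to 85 mm and grips with 20 to 120 N. Pads are 22 mm wide; open, the fingers measure 114 mm over their backs; the gripper's body (76 mm by 85 mm) begins 54 mm behind the grasp point. The pads swing forward as they close: fully open they stand 13 mm farther back than shut.
Start: joints at [1.107, 0.053, 1.613, -0, 1.476, -0.119], TCP at [0.211, 0.588, 0.304] pointing down, gripper open.
Joint ranges: [-3.01, 3.01], [-1.01, 2.22], [0.06, 2.58], [-1.02, 4.17], [0.09, 2.62], [-3.14, 3.14]. Speed limits (rad/s): [2.57, 2.57, 3.14, 3.14, 3.14, 3.14].

## Interface

Orientations are given as a rotation vector (axis times angle).
In Python, from station import status, imaging, order gives the robot as it stands.
- The arm moves only by the tool arm_command, never from a script. Its argument "increments" is a list of rows, each an object with "slide": the shift along the tool's x, y, z in m, a list of three; "spin": the turn about the tool's z in degrees; "gripper": the opening, from -1 (shut) to 1 (fully open). In form: [{"slide": [x, y, z], "spin": spin, "gripper": gripper}, ...]. A call has 1 to 8 rows; each row is the pose to reach, as a shift and turn from the pose commanded when the call began, along the tool's axes at that moment; what a row does not reach only later rows make up. A row lasts 1/12 s, in which the tool goes at most 41.7 mm and 7.16 degrees, less where a joint would pass 70% of its speed; a pose out of reach is approached as far as the arm can. A call with a gripper value outside its range is refused whole. The fingers move at their own pace and stop on an object; "newtons" is the grip in N (left out, the last holds). Time passes only in rows, so rows that repeat a pose let the fingers close. It gives the time, the measured TCP pose, the force, the opening and the grip force at its end, in the units of the state.
- status.get_obs(): the state, without advancing time (a new reading comes with each control period).
- imaging.get_image(name): name is "side" or "top" or "wrist"; returns a dict with "frame" (420x560x3 uint8, red, green, blue), "vfov" (degrees; the focal length in pixels is half the picture's height over the tangent of half this angle, whatever the lens; pixels are square), "cx", "cy" (the principal point, pixels), "view" (4x4, takes a point from world to camera coordinates); the wrist camera has in their place "mount" (4x4, takes a point from camera to tool coordinates, whose origin is the TCP and whose axes are the flange's). Camera axes: x right, y up, looking along -z (the intrinsics and any distortion apply to the point x, -y, -z); pixel columns grow to the right and rows downward; lengths in m; the calibration is good to about 2 mm. A picture is of the moment at which its call begins: read the wrist's pose just before it. There is no depth.
- order.finish_job(): hands the job in; it is judged then, once.
The state is a dict: "t": time; "q": joint angles; "dq": joint speeds; "effort": joint torques, N m; "tool_pos": TCP position; "tool_rot": TCP orientation; "contact_force": force on the tool from outside, world axes, zero at the start; "wrist_torque": the same for the moment, N m; "opening": finger opening in m; "grip_force": force on a finger pad.
Only numpy, scipy, OpenCV 4.12 (cv2) and the standard library are available. Lean on these libraries where they do the work, as an engineer would, in place of code of your own. Each camera call takes 0.05 s, during which the arm holds its last target. There are 200 camera calls.

## Working session

There is one attempt and no reset: what is moved stays moved. The work goes in short steps, Python scripts to look and compute and a tool call to move; the robot and the scene stay as the last step left them, time stands still between calls to the robot, and variables do not carry over. Pictures are saved under pics/ and viewed, at most 10 in all, crops included, and the job is handed in when it is done.

Besides the shell and the picture viewer there is one more tool, called after "Request:" by a JSON object that holds its "name" and its "arguments", one argument or row to a line. arm_command: Moves the arm, as the interface text tells. Its arguments: {"type":"object","properties":{"increments":{"type":"array","items":{"type":"object","properties":{"slide":{"type":"array","items":{"type":"number"}},"spin":{"type":"number"},"gripper":{"type":"number"}}}},"newtons":{"type":"number"}},"required":["increments"]}

```bash
ls; mkdir -p pics; python3 - <<'E'
from station import status, imaging
import cv2,numpy as np,pickle
print(status.get_obs())
d={}
for n in("top","side","wrist"):
    r=imaging.get_image(n);d[n]=r
    print({k:(np.round(v,4).tolist() if hasattr(v,'tolist') else v) for k,v in r.items() if k!='frame'})
    cv2.imwrite(f"pics/{n}0.png",r["frame"][:,:,::-1])
pickle.dump(d,open("d0.pkl","wb"))
E
```

```text
pics
{'t': 0.0, 'q': array([ 1.10699089e+00,  5.33409538e-02,  1.61430386e+00,  3.44170022e-06,
        1.47597287e+00, -1.18977758e-01]), 'dq': array([ 1.29497718e-03,  8.33914671e-05, -1.53388232e-03, -6.81514413e-04,
        2.77806452e-04, -8.59773118e-04]), 'effort': array([-1.41432665e-03, -3.93660808e+01, -3.70189834e+01, -1.26692903e-04,
        6.91281661e-03, -1.06417292e-05]), 'tool_pos': array([0.21104405, 0.58778709, 0.30266683]), 'tool_rot': array([-5.38874341e-01, -3.09443597e+00,  3.04469699e-03]), 'contact_force': array([-0.23205671, -0.67419606,  0.1575983 ]), 'wrist_torque': array([0.03223629, 0.00054753, 0.01413821]), 'grip_force': 0.0, 'opening': 0.08549913303368742}
{'vfov': 48.097126951063174, 'cx': 282.5340364083096, 'cy': 215.16852823141858, 'view': [[0.0192, -0.9998, 0.0047, -0.0391], [0.9911, 0.0197, 0.1319, -0.599], [-0.1319, 0.0021, 0.9913, -1.2196], [0.0, 0.0, 0.0, 1.0]]}
{'vfov': 56.251486994023445, 'cx': 284.9426066140174, 'cy': 210.37902193962077, 'view': [[0.7928, -0.6092, 0.0184, -0.5026], [0.454, 0.6104, 0.6491, -0.2975], [-0.4067, -0.5062, 0.7605, -0.7713], [0.0, 0.0, 0.0, 1.0]]}
{'vfov': 62.52426573389855, 'cx': 270.8392293802204, 'cy': 210.55380097547553, 'mount': [[0.0009, 0.9538, 0.3005, 0.0775], [1.0, -0.001, 0.0002, -0.0009], [0.0005, 0.3005, -0.9538, -0.0691], [0.0, 0.0, 0.0, 1.0]]}
```

View pics/top0.png

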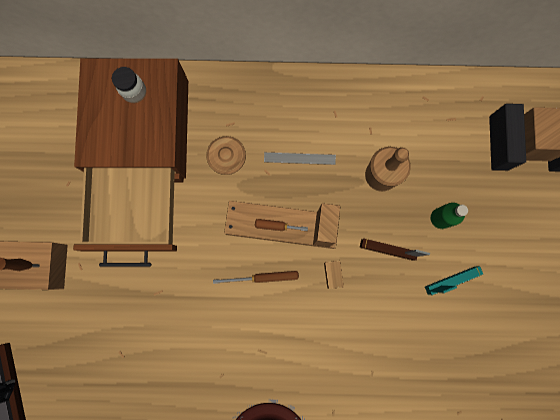

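View pics/side0.png

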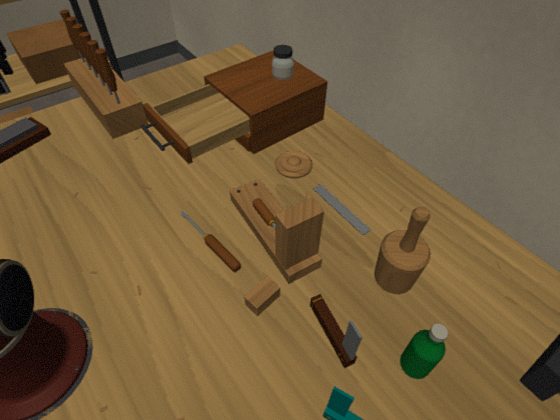

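The top view shows:
- the plate at (225-338, 202-247), with the stud at its right end and the short gouge at (255-308, 226)
- the square at (362-428, 240-258), heel end to the right
- the drawer interior at (88-172, 168-245)

Next I'll measure these from masks and an enlarged crop.

```bash
cat > h.py <<'E'
import numpy as np,cv2
from scipy.spatial.transform import Rotation as R
def K(r):
    f=210/np.tan(np.radians(r["vfov"])/2); return f,r["cx"],r["cy"]
def c2w(r,obs=None):
    if "view" in r: return np.linalg.inv(r["view"])
    T=np.eye(4);T[:3,:3]=R.from_rotvec(obs["tool_rot"]).as_matrix();T[:3,3]=obs["tool_pos"]
    return T@r["mount"]
def cast(r,uv,z,obs=None):
    f,cx,cy=K(r);uv=np.atleast_2d(uv).astype(float);T=c2w(r,obs)
    d=np.c_[(uv[:,0]-cx)/f,-(uv[:,1]-cy)/f,-np.ones(len(uv))]@T[:3,:3].T
    o=T[:3,3]; return o+d*((z-o[2])/d[:,2])[:,None]
def proj(r,P,obs=None):
    f,cx,cy=K(r);P=np.atleast_2d(P);V=np.linalg.inv(c2w(r,obs))
    p=P@V[:3,:3].T+V[:3,3]; return np.c_[cx+f*p[:,0]/-p[:,2],cy-f*p[:,1]/-p[:,2]]
E
python3 - <<'E'
import pickle;from h import *
d=pickle.load(open("d0.pkl","rb"));t=d["top"];im=t["frame"][:,:,::-1].copy()
cv2.imwrite("pics/c1.png",cv2.resize(im[190:300,215:445],None,fx=3.4,fy=3.4,interpolation=cv2.INTER_CUBIC))
hsv=cv2.cvtColor(im,cv2.COLOR_BGR2HSV)
for n,(u0,v0,u1,v1),z in(("handle",(245,210,312,240),.058),("square",(355,232,435,265),.036)):
    s=hsv[v0:v1,u0:u1].astype(int)
    for a,m in (("brown",(s[...,0]<14)&(s[...,1]>110)&(s[...,2]<(175 if n=="handle" else 110))),("grey",(s[...,1]<70))):
        c=cv2.findContours(m.astype(np.uint8),cv2.RETR_EXTERNAL,cv2.CHAIN_APPROX_NONE)[0]
        for k in sorted(c,key=cv2.contourArea)[-2:]:
            if len(k)<5: continue
            b=cv2.boxPoints(cv2.minAreaRect(k))+[u0,v0]
            P=cast(t,b,z); print(n,a,b.round(1).tolist(),P[:,:2].round(4).tolist(),[round(float(np.linalg.norm(P[i]-P[i-1])),4) for i in(1,2)])
E
```

```text
handle brown [[254.4, 227.6], [255.2, 218.5], [284.6, 221.3], [283.8, 230.4]] [[0.5629, 0.046], [0.5871, 0.0444], [0.5812, -0.0332], [0.5571, -0.0314]] [0.0242, 0.0778]
handle grey [[286.8, 228.9], [287.0, 225.5], [307.2, 227.0], [307.0, 230.5]] [[0.5611, -0.0392], [0.5702, -0.0397], [0.5671, -0.0929], [0.558, -0.0923]] [0.0091, 0.0532]
square brown [[359.1, 246.6], [361.3, 237.7], [417.9, 251.2], [415.7, 260.2]] [[0.5197, -0.2329], [0.5438, -0.2387], [0.5105, -0.3892], [0.4866, -0.3831]] [0.0247, 0.1542]
square grey [[405.0, 250.0], [429.0, 250.0], [429.0, 255.0], [405.0, 255.0]] [[0.5131, -0.355], [0.5144, -0.419], [0.5011, -0.4187], [0.4999, -0.3548]] [0.064, 0.0133]
```

View pics/c1.png

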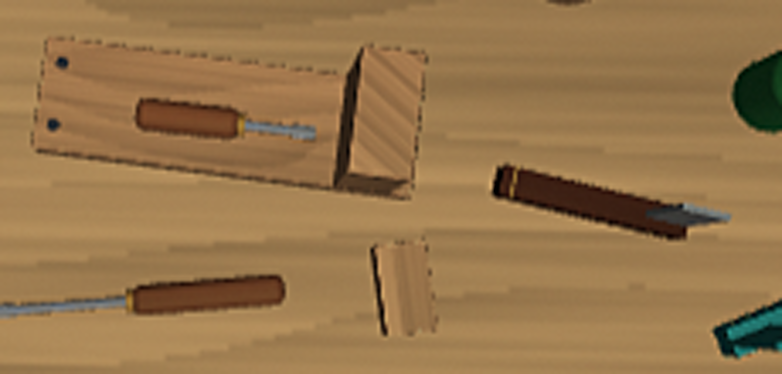

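The crop shows:
- plate top corners at crop (45,40) and (37,150) (free end)
- stud face foot at crop (338,72) and (334,187)
- the gouge's handle 24 x 78 mm and the square's stock 25 x 154 mm, both matching the given sizes

Next are the plate, corner and drawer figures.

```bash
python3 - <<'E'
import pickle;from h import *
d=pickle.load(open("d0.pkl","rb"));t,s=d["top"],d["side"]
px=np.array([[45,40],[37,150],[338,72],[334,187]])/3.4+[215,190]
P=cast(t,px,.038);print(P[:,:2].round(4).tolist(),np.linalg.norm(P[0]-P[1]),np.linalg.norm(P[2]-P[3]))
a=cv2.resize(t["frame"][155:275,65:195],None,fx=3,fy=3,interpolation=cv2.INTER_CUBIC)
b=cv2.resize(s["frame"][70:190,130:260],None,fx=3,fy=3,interpolation=cv2.INTER_CUBIC)
cv2.imwrite("pics/c2.png",np.hstack([a,b])[:,:,::-1])
o=dict(tool_rot=np.array([-.53887,-3.09444,.00304]))
print(R.from_rotvec(o["tool_rot"]).as_matrix().round(3))
E
```

```text
[[0.6334, 0.1193], [0.546, 0.1225], [0.6124, -0.1127], [0.5215, -0.1105]] 0.08742396267193266 0.09089414296919619
[[-0.941  0.338 -0.001]
 [ 0.338  0.941 -0.002]
 [ 0.    -0.002 -1.   ]]
```

View pics/c2.png

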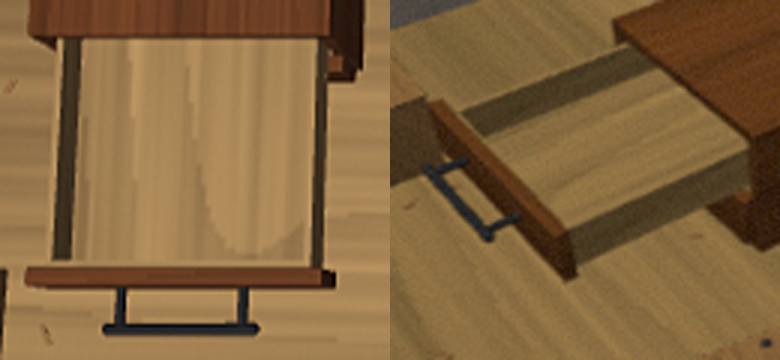

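The left crop shows the drawer floor at (75-310, 38-262) and the panel's top edge from (26,268) to (323,269). In the right crop the panel's top back corners are at (51,98) and (187,230).

```bash
cat >> h.py <<'E'
def tri(r1,p1,r2,p2):
    A=[];b=[]
    for r,p in((r1,p1),(r2,p2)):
        a,c=cast(r,p,0)[0],cast(r,p,.3)[0];u=(c-a)/np.linalg.norm(c-a);M=np.eye(3)-np.outer(u,u);A.append(M);b.append(M@a)
    x=np.linalg.lstsq(np.vstack(A),np.hstack(b),rcond=None)[0];return x,np.linalg.norm(np.vstack(A)@x-np.hstack(b))
def go(obs,P,yaw):  # target TCP point, target yaw (deg) of the tool's y axis mod 180
    M=R.from_rotvec(obs["tool_rot"]).as_matrix();y=M[:,1]
    a=(yaw-np.degrees(np.arctan2(y[1],y[0]))+90)%180-90
    return (M.T@(np.array(P)-obs["tool_pos"])).round(4).tolist(),"spin(tool z, down)",round(-a,2)
E
python3 - <<'E'
import pickle;from h import *;from station import status
d=pickle.load(open("d0.pkl","rb"));t,s=d["top"],d["side"]
T=lambda u,v:[u/3+65,v/3+155]
S=lambda u,v:[u/3+130,v/3+70]
L=tri(t,T(26,268),s,S(51,98));Rr=tri(t,T(323,269),s,S(187,230));print(L,Rr,np.linalg.norm(L[0]-Rr[0]))
z=(L[0][2]+Rr[0][2])/2-.048
F=cast(t,[T(78,262),T(314,262),T(78,42),T(314,42)],z);print("floor",F.round(3).tolist())
# gouge handle
b=np.array([[254.4,227.6],[255.2,218.5],[284.6,221.3],[283.8,230.4]]);H=cast(t,b,.062)
e=(H[0]+H[1])/2;f=(H[2]+H[3])/2;u=(f-e)/np.linalg.norm(f-e);c=e+.04*u;print("gouge",c,u,np.degrees(np.arctan2(u[1],u[0])))
o=status.get_obs();yaw=np.degrees(np.arctan2(u[1],u[0]))+90
print(go(o,[c[0],c[1],.30],yaw),go(o,[c[0],c[1],.30],yaw))
E
```

```text
(array([0.50546868, 0.48742511, 0.12358598]), np.float64(0.0001785535344600107)) (array([0.51266258, 0.24168066, 0.12366152]), np.float64(0.004810962188428749)) 0.245849737630675
floor [[0.515, 0.464, 0.076], [0.519, 0.262, 0.076], [0.707, 0.478, 0.076], [0.711, 0.272, 0.076]]
gouge [0.57140684 0.00507756 0.062     ] [-0.07570264 -0.99713044  0.        ] -94.3415951370689
([-0.5361, -0.4267, 0.0035], 'spin(tool z, down)', np.float64(74.59)) ([-0.5361, -0.4267, 0.0035], 'spin(tool z, down)', np.float64(74.59))
```

Request:
{"name": "arm_command", "arguments": {
  "increments": [
    {"slide": [-0.536,-0.427,0],"spin": 74.6,"gripper": 0.3},
    {"slide": [-0.536,-0.427,0],"spin": 74.6,"gripper": 0.3},
    {"slide": [-0.536,-0.427,0],"spin": 74.6,"gripper": 0.3},
    {"slide": [-0.536,-0.427,0],"spin": 74.6,"gripper": 0.3},
    {"slide": [-0.536,-0.427,0],"spin": 74.6,"gripper": 0.3},
    {"slide": [-0.536,-0.427,0],"spin": 74.6,"gripper": 0.3},
    {"slide": [-0.536,-0.427,0],"spin": 74.6,"gripper": 0.3},
    {"slide": [-0.536,-0.427,0],"spin": 74.6,"gripper": 0.3}
  ]
}}

```text
t: 0.82
tool_pos: [0.3868, 0.3027, 0.3037]
tool_rot: [1.964, 2.452, 0.0]
contact_force: [1.1, 0.6, -0.2]
opening: 0.0554
grip_force: 0.0
```

```bash
python3 - <<'E'
from h import *;from station import status
o=status.get_obs();print(go(o,[.5714,.0051,.28],-4.34),o["opening"],o["q"].round(2))
E
```

```text
([-0.3308, 0.1151, 0.0237], 'spin(tool z, down)', np.float64(16.96)) 0.05543872673185587 [ 0.51 -0.28  1.92 -0.    1.5   0.29]
```

Request:
{"name": "arm_command", "arguments": {
  "increments": [
    {"slide": [-0.331,0.115,0.024],"spin": 17,"gripper": 0.3},
    {"slide": [-0.331,0.115,0.024],"spin": 17,"gripper": 0.3},
    {"slide": [-0.331,0.115,0.024],"spin": 17,"gripper": 0.3},
    {"slide": [-0.331,0.115,0.024],"spin": 17,"gripper": 0.3},
    {"slide": [-0.331,0.115,0.024],"spin": 17,"gripper": 0.3},
    {"slide": [-0.331,0.115,0.024],"spin": 17,"gripper": 0.3},
    {"slide": [-0.331,0.115,0.024],"spin": 17,"gripper": 0.3},
    {"slide": [-0.331,0.115,0.024],"spin": 17,"gripper": 0.3}
  ]
}}

```text
t: 1.48
tool_pos: [0.5637, 0.0209, 0.2807]
tool_rot: [-2.299, -2.141, 0.0]
contact_force: [0.2, 1.2, -0.0]
opening: 0.0558
grip_force: 0.0
```

Request:
{"name": "arm_command", "arguments": {
  "increments": [
    {"slide": [0,0,0],"spin": 0,"gripper": 0.3},
    {"slide": [0,0,0],"spin": 0,"gripper": 0.3}
  ]
}}

```text
t: 1.65
tool_pos: [0.5636, 0.021, 0.2802]
tool_rot: [-2.301, -2.136, 0.002]
contact_force: [-0.8, -0.3, -0.5]
opening: 0.0553
grip_force: 0.0
```

```bash
python3 - <<'E'
from h import *;from station import status,imaging
import pickle
o=status.get_obs();r=imaging.get_image("wrist");pickle.dump((o,r),open("w1.pkl","wb"))
cv2.imwrite("pics/w1.png",r["frame"][:,:,::-1])
print(go(o,[.5714,.0051,.28],-4.34),o["tool_pos"],o["opening"])
hsv=cv2.cvtColor(r["frame"],cv2.COLOR_RGB2HSV).astype(int)
m=((hsv[...,0]<14)&(hsv[...,1]>110)&(hsv[...,2]<175)).astype(np.uint8)
for k in sorted(cv2.findContours(m,cv2.RETR_EXTERNAL,cv2.CHAIN_APPROX_NONE)[0],key=cv2.contourArea)[-3:]:
    b=cv2.boxPoints(cv2.minAreaRect(k));print(b.round(1).tolist(),cast(r,b,.06,o)[:,:2].round(4).tolist())
E
```

```text
([-0.0153, 0.009, 0.0002], 'spin(tool z, down)', np.float64(0.08)) [0.56355785 0.02102484 0.28019352] 0.05532479504298317
[[282.6000061035156, 224.60000610351562], [284.0, 200.60000610351562], [292.3999938964844, 201.10000610351562], [291.0, 225.10000610351562]] [[0.5706, -0.0078], [0.5732, 0.0142], [0.5805, 0.0132], [0.578, -0.0088]]
[[267.0, 161.0], [293.0, 161.0], [293.0, 199.0], [267.0, 199.0]] [[0.5611, 0.0498], [0.5829, 0.0482], [0.5811, 0.0151], [0.5586, 0.0168]]
[[120.0, 170.60000610351562], [145.3000030517578, 162.89999389648438], [178.1999969482422, 271.29998779296875], [152.8000030517578, 279.0]] [[0.4362, 0.0507], [0.4589, 0.0556], [0.4709, -0.0468], [0.4459, -0.053]]
```

View pics/w1.png

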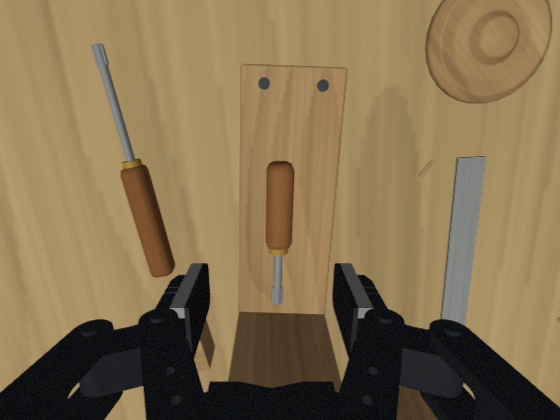

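The wrist view shows the handle at (267-293, 161-250), the plate's free-end corners at (242,65) and (346,68), and the stud's foot line at row 313 from column 238 to 326. The handle position agrees with the top view to about 3 mm, so I'll descend and grasp.

Request:
{"name": "arm_command", "arguments": {
  "increments": [
    {"slide": [-0.0135,0.0075,0.08],"spin": 0,"gripper": 0.3},
    {"slide": [-0.0135,0.0075,0.08],"spin": 0,"gripper": 0.3},
    {"slide": [-0.0135,0.0075,0.12],"spin": 0,"gripper": 0.3},
    {"slide": [-0.0135,0.0075,0.15],"spin": 0,"gripper": 0.3},
    {"slide": [-0.0135,0.0075,0.16],"spin": 0,"gripper": 0.3},
    {"slide": [-0.0135,0.0075,0.167],"spin": 0,"gripper": 0.3},
    {"slide": [-0.0135,0.0075,0.167],"spin": 0,"gripper": 0.3}
  ]
}}

```text
t: 2.28
tool_pos: [0.5693, 0.0099, 0.1139]
tool_rot: [-2.296, -2.143, 0.001]
contact_force: [0.9, 0.4, 0.2]
opening: 0.0555
grip_force: 0.0
```

```bash
python3 - <<'E'
from h import *;import pickle
o,r=pickle.load(open("w1.pkl","rb"))
P=cast(r,[[242,65],[346,68],[238.5,313],[326,313.5]],.038,o);print("plate",P.round(4).tolist(),np.linalg.norm(P[0]-P[1]),np.linalg.norm(P[2]-P[3]),np.linalg.norm(P[0]-P[2]))
print("handle",cast(r,[[280,161],[279,254]],.058,o).round(4).tolist())
E
```

```text
plate [[0.5459, 0.1277, 0.038], [0.6323, 0.119, 0.038], [0.5188, -0.1101, 0.038], [0.6096, -0.1172, 0.038]] 0.0867991185868944 0.09113447112238941 0.23933623267276832
handle [[0.572, 0.0486, 0.058], [0.5655, -0.0369, 0.058]]
```

Request:
{"name": "arm_command", "arguments": {
  "increments": [
    {"slide": [0,0,0],"spin": 0,"gripper": -0.6},
    {"slide": [0,0,0],"spin": 0,"gripper": -0.6},
    {"slide": [0,0,0],"spin": 0,"gripper": -0.6},
    {"slide": [0,0,0],"spin": 0,"gripper": -0.6},
    {"slide": [0,0,0],"spin": 0,"gripper": -0.6},
    {"slide": [0,0,0],"spin": 0,"gripper": -0.6}
  ],
  "newtons": 40
}}

```text
t: 2.78
tool_pos: [0.5715, 0.0088, 0.117]
tool_rot: [2.296, 2.139, 0.005]
contact_force: [-0.2, 1.1, 8.0]
opening: 0.0232
grip_force: 41.0
```

Request:
{"name": "arm_command", "arguments": {
  "increments": [
    {"slide": [0,0,-0.02],"spin": 0,"gripper": -0.6},
    {"slide": [0,0,-0.06],"spin": 0,"gripper": -0.6},
    {"slide": [0,0,-0.1],"spin": 0,"gripper": -0.6},
    {"slide": [0.03,0.0,-0.13],"spin": 0,"gripper": -0.6},
    {"slide": [0.07,0.002,-0.14],"spin": 0,"gripper": -0.6},
    {"slide": [0.11,0.003,-0.15],"spin": 0,"gripper": -0.6},
    {"slide": [0.15,0.004,-0.15],"spin": 0,"gripper": -0.6},
    {"slide": [0.18,0.005,-0.15],"spin": 0,"gripper": -0.6}
  ]
}}

```text
t: 3.45
tool_pos: [0.5877, 0.1908, 0.2661]
tool_rot: [2.297, 2.142, 0.005]
contact_force: [1.1, -0.9, -1.1]
opening: 0.0231
grip_force: 40.1
```

Request:
{"name": "arm_command", "arguments": {
  "increments": [
    {"slide": [0.04,0,0],"spin": 0,"gripper": -0.6},
    {"slide": [0.08,0,0],"spin": 0,"gripper": -0.6},
    {"slide": [0.12,0,0],"spin": 0,"gripper": -0.6},
    {"slide": [0.15,0,0],"spin": 0,"gripper": -0.6},
    {"slide": [0.18,0.0,0],"spin": 0,"gripper": -0.6},
    {"slide": [0.2,0.0,0],"spin": 0,"gripper": -0.6},
    {"slide": [0.21,0.001,0],"spin": 0,"gripper": -0.6},
    {"slide": [0.21,0.001,0],"spin": 0,"gripper": -0.6}
  ]
}}

```text
t: 4.12
tool_pos: [0.603, 0.3992, 0.2639]
tool_rot: [-2.296, -2.144, -0.0]
contact_force: [0.0, -0.6, -1.1]
opening: 0.0232
grip_force: 40.1
```

```bash
python3 - <<'E'
from h import *;from station import status,imaging
o=status.get_obs();t=imaging.get_image("top");s=imaging.get_image("side")
print(go(o,[.606,.398,.155],-4.34),o["tool_pos"],o["opening"],o["grip_force"],o["contact_force"])
a=cv2.resize(t["frame"][150:280,60:200],None,fx=2.8,fy=2.8,interpolation=cv2.INTER_CUBIC)
b=cv2.resize(s["frame"][50:180,130:270],None,fx=2.8,fy=2.8,interpolation=cv2.INTER_CUBIC)
cv2.imwrite("pics/c3.png",np.hstack([a,b])[:,:,::-1])
E
```

```text
([-0.001, 0.0031, 0.1089], 'spin(tool z, down)', np.float64(0.41)) [0.602985   0.39915423 0.26392741] 0.02320013624184204 40.060874819755554 [ 0.01142667 -0.64423606 -1.10656964]
```

View pics/c3.png

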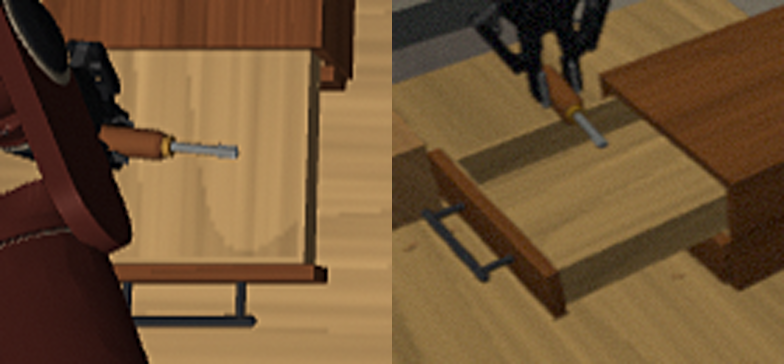

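The gouge is held level over the drawer, with its tip at crop (237,152), between the panel and the chest. I'll lower it gently.

Request:
{"name": "arm_command", "arguments": {
  "increments": [
    {"slide": [0,0.003,0.04],"spin": 0,"gripper": -0.6},
    {"slide": [0,0.003,0.07],"spin": 0,"gripper": -0.6},
    {"slide": [0,0.003,0.09],"spin": 0,"gripper": -0.6},
    {"slide": [0,0.003,0.1],"spin": 0,"gripper": -0.6},
    {"slide": [0,0.003,0.103],"spin": 0,"gripper": -0.6},
    {"slide": [0,0.003,0.105],"spin": 0,"gripper": -0.6},
    {"slide": [0,0.003,0.107],"spin": 0,"gripper": -0.6},
    {"slide": [0,0.003,0.107],"spin": 0,"gripper": -0.6}
  ]
}}

```text
t: 4.88
tool_pos: [0.6072, 0.3972, 0.1591]
tool_rot: [2.298, 2.14, 0.004]
contact_force: [0.3, -0.7, -0.4]
opening: 0.0231
grip_force: 40.2
```

Request:
{"name": "arm_command", "arguments": {
  "increments": [
    {"slide": [0,0,0.001],"spin": 0,"gripper": -0.6},
    {"slide": [0,0,0.002],"spin": 0,"gripper": -0.6},
    {"slide": [0,0,0.003],"spin": 0,"gripper": -0.6}
  ]
}}

```text
t: 5.13
tool_pos: [0.6083, 0.3974, 0.159]
tool_rot: [2.296, 2.139, 0.007]
contact_force: [-0.8, -4.9, 13.0]
opening: 0.0231
grip_force: 42.0
```

Request:
{"name": "arm_command", "arguments": {
  "increments": [
    {"slide": [0,0,0],"spin": 0,"gripper": -0.3},
    {"slide": [0,0,0],"spin": 0,"gripper": -0.1},
    {"slide": [0,0,0],"spin": 0,"gripper": 0.1},
    {"slide": [0,0,0],"spin": 0,"gripper": 0.1},
    {"slide": [0,0,-0.02],"spin": 0,"gripper": 0.1},
    {"slide": [0,0,-0.06],"spin": 0,"gripper": 0.1},
    {"slide": [0,0,-0.1],"spin": 0,"gripper": 0.1},
    {"slide": [0,0,-0.11],"spin": 0,"gripper": 0.1}
  ]
}}

```text
t: 5.8
tool_pos: [0.6082, 0.3986, 0.2725]
tool_rot: [2.296, 2.14, 0.017]
contact_force: [1.4, -0.2, 2.6]
opening: 0.047
grip_force: 0.0
```

```bash
python3 - <<'E'
from h import *;from station import status,imaging
import pickle
d=pickle.load(open("d0.pkl","rb"))
o=status.get_obs();t=imaging.get_image("top");s=imaging.get_image("side");w=imaging.get_image("wrist")
b=cv2.resize(s["frame"][50:180,130:270],None,fx=2.8,fy=2.8,interpolation=cv2.INTER_CUBIC)
a=cv2.resize(w["frame"],(485,364))
cv2.imwrite("pics/c4.png",np.hstack([a,b])[:,:,::-1][:,:800])
# square from first images: stock top at z .036
t0=d["top"];bx=np.array([[359.1,246.6],[361.3,237.7],[417.9,251.2],[415.7,260.2]]);P=cast(t0,bx,.036)
u=(P[:2].mean(0)-P[2:].mean(0));u/=np.linalg.norm(u);yaw=np.degrees(np.arctan2(u[1],u[0]))
e=P[:2].mean(0);g=e-.04*u;print("sq stock_end",e,"u",u,yaw,"grip",g)
print(go(o,[.55,0.15,.30],yaw+90-180),o["opening"])
print(o["tool_pos"],o["q"].round(2))
E
```

```text
sq stock_end [ 0.53173671 -0.23579853  0.036     ] u [0.21501326 0.97661113 0.        ] 77.58369476448517 grip [ 0.52313618 -0.27486297  0.036     ]
([-0.2519, -0.0403, -0.0294], 'spin(tool z, down)', np.float64(8.38)) 0.04701828369237851
[0.60823489 0.39861841 0.2725174 ] [0.48 0.3  1.39 0.   1.44 0.55]
```

View pics/c4.png

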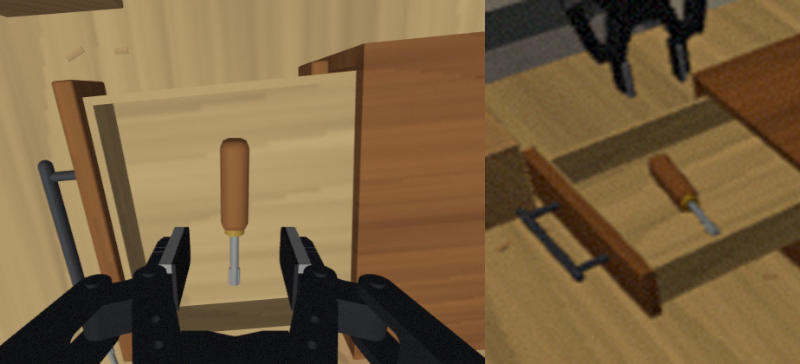

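The gouge lies flat in the drawer: handle at (235,185) in the wrist half, and on the floor in the side half. Next is the square.

Request:
{"name": "arm_command", "arguments": {
  "increments": [
    {"slide": [-0.03,-0.002,-0.037],"spin": 0,"gripper": 0.3},
    {"slide": [-0.678,-0.038,-0.037],"spin": 0,"gripper": 0.3},
    {"slide": [-0.678,-0.038,-0.037],"spin": 0,"gripper": 0.3},
    {"slide": [-0.678,-0.038,-0.037],"spin": 0,"gripper": 0.3},
    {"slide": [-0.678,-0.038,-0.037],"spin": 0,"gripper": 0.3},
    {"slide": [-0.678,-0.038,-0.037],"spin": 0,"gripper": 0.3},
    {"slide": [-0.678,-0.038,-0.037],"spin": 0,"gripper": 0.3},
    {"slide": [-0.678,-0.038,-0.037],"spin": 0,"gripper": 0.3}
  ]
}}

```text
t: 6.62
tool_pos: [0.5643, 0.0802, 0.2955]
tool_rot: [-2.296, -2.14, 0.005]
contact_force: [0.5, -0.2, 0.4]
opening: 0.0554
grip_force: 0.0
```

```bash
python3 - <<'E'
from h import *;from station import status
o=status.get_obs();print(go(o,[.523,-.26,.30],-12.4),o["tool_pos"])
E
```

```text
([-0.3423, -0.0173, -0.0043], 'spin(tool z, down)', np.float64(8.38)) [0.56426829 0.08022206 0.29550183]
```

Request:
{"name": "arm_command", "arguments": {
  "increments": [
    {"slide": [-0.342,-0.017,-0.005],"spin": 8.4,"gripper": 0.3},
    {"slide": [-0.342,-0.017,-0.005],"spin": 8.4,"gripper": 0.3},
    {"slide": [-0.342,-0.017,-0.005],"spin": 8.4,"gripper": 0.3},
    {"slide": [-0.342,-0.017,-0.005],"spin": 8.4,"gripper": 0.3},
    {"slide": [-0.342,-0.017,-0.005],"spin": 8.4,"gripper": 0.3},
    {"slide": [-0.342,-0.017,-0.005],"spin": 8.4,"gripper": 0.3},
    {"slide": [-0.342,-0.017,-0.005],"spin": 8.4,"gripper": 0.3},
    {"slide": [-0.342,-0.017,-0.005],"spin": 8.4,"gripper": 0.3}
  ]
}}

```text
t: 7.28
tool_pos: [0.5244, -0.2504, 0.3005]
tool_rot: [-2.446, -1.965, 0.002]
contact_force: [0.5, 0.1, -0.6]
opening: 0.0557
grip_force: 0.0
```

Request:
{"name": "arm_command", "arguments": {
  "increments": [
    {"slide": [0,0,0],"spin": 0,"gripper": 0.3},
    {"slide": [0,0,0],"spin": 0,"gripper": 0.3}
  ]
}}

```text
t: 7.45
tool_pos: [0.5247, -0.2504, 0.3005]
tool_rot: [-2.449, -1.96, 0.002]
contact_force: [0.3, 0.8, -0.1]
opening: 0.0558
grip_force: 0.0
```

```bash
python3 - <<'E'
from h import *;from station import status,imaging
import pickle
o=status.get_obs();r=imaging.get_image("wrist");pickle.dump((o,r),open("w2.pkl","wb"))
cv2.imwrite("pics/w2.png",r["frame"][:,:,::-1])
print(go(o,[.523,-.275,.30],-12.4),o["tool_pos"])
hsv=cv2.cvtColor(r["frame"],cv2.COLOR_RGB2HSV).astype(int)
m=((hsv[...,0]<14)&(hsv[...,1]>90)&(hsv[...,2]<110)).astype(np.uint8)
for k in sorted(cv2.findContours(m,cv2.RETR_EXTERNAL,cv2.CHAIN_APPROX_NONE)[0],key=cv2.contourArea)[-3:]:
    b=cv2.boxPoints(cv2.minAreaRect(k));print(b.round(1).tolist(),cast(r,b,.036,o)[:,:2].round(4).tolist())
E
```

```text
([-0.0244, 0.0038, 0.0004], 'spin(tool z, down)', np.float64(-0.27)) [ 0.52466433 -0.25038567  0.30051438]
[[125.5999984741211, 5.0], [148.0, -4.0], [152.8000030517578, 7.900000095367432], [130.3000030517578, 16.899999618530273]] [[0.4356, -0.0716], [0.4565, -0.0694], [0.4576, -0.0788], [0.4365, -0.0811]]
[[263.0, 166.0], [285.0, 166.0], [285.0, 180.0], [263.0, 180.0]] [[0.519, -0.2321], [0.5398, -0.2368], [0.537, -0.2504], [0.5158, -0.2457]]
[[263.0, 183.0], [285.0, 183.0], [285.0, 304.0], [263.0, 304.0]] [[0.5151, -0.2486], [0.5363, -0.2533], [0.5081, -0.3871], [0.4844, -0.3819]]
```

View pics/w2.png

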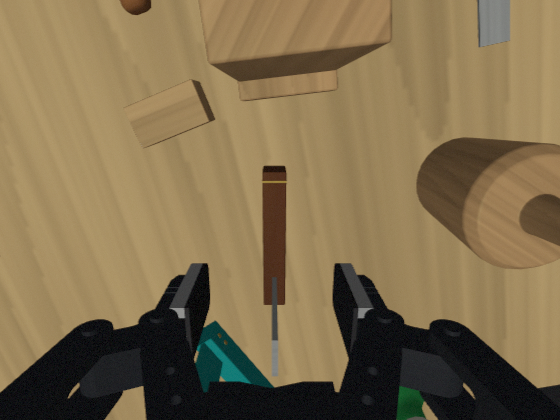

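The square's stock spans (263-285, 166-304), which puts the grip point near (0.5215, -0.276) at yaw 77.6°. It lies between the fingers, and the blade is clear of the gripper body.

Request:
{"name": "arm_command", "arguments": {
  "increments": [
    {"slide": [-0.0255,0.0025,0.02],"spin": 0,"gripper": 0.3},
    {"slide": [-0.0255,0.0025,0.06],"spin": 0,"gripper": 0.3},
    {"slide": [-0.0255,0.0025,0.1],"spin": 0,"gripper": 0.3},
    {"slide": [-0.0255,0.0025,0.14],"spin": 0,"gripper": 0.3},
    {"slide": [-0.0255,0.0025,0.175],"spin": 0,"gripper": 0.3},
    {"slide": [-0.0255,0.0025,0.2],"spin": 0,"gripper": 0.3},
    {"slide": [-0.0255,0.0025,0.216],"spin": 0,"gripper": 0.3},
    {"slide": [-0.0255,0.0025,0.2185],"spin": 0,"gripper": 0.3}
  ]
}}

```text
t: 8.17
tool_pos: [0.5203, -0.2704, 0.0793]
tool_rot: [-2.439, -1.964, 0.004]
contact_force: [-0.5, 0.8, -1.1]
opening: 0.0551
grip_force: 0.0
```

Request:
{"name": "arm_command", "arguments": {
  "increments": [
    {"slide": [0,0,0],"spin": 0,"gripper": 0},
    {"slide": [0,0,0],"spin": 0,"gripper": -0.2},
    {"slide": [0,0,0],"spin": 0,"gripper": -0.6},
    {"slide": [0,0,0],"spin": 0,"gripper": -0.6},
    {"slide": [0,0,0],"spin": 0,"gripper": -0.6},
    {"slide": [0,0,0],"spin": 0,"gripper": -0.6},
    {"slide": [0,0,0],"spin": 0,"gripper": -0.6},
    {"slide": [0,0,0],"spin": 0,"gripper": -0.6}
  ],
  "newtons": 80
}}

```text
t: 8.83
tool_pos: [0.5241, -0.2748, 0.0871]
tool_rot: [2.447, 1.966, 0.003]
contact_force: [0.3, 2.0, 5.7]
opening: 0.0227
grip_force: 80.9
```

Request:
{"name": "arm_command", "arguments": {
  "increments": [
    {"slide": [0,0,-0.02],"spin": 0,"gripper": -0.6},
    {"slide": [0,0,-0.05],"spin": 0,"gripper": -0.6},
    {"slide": [0,0,-0.09],"spin": 0,"gripper": -0.6},
    {"slide": [0,0,-0.13],"spin": 0,"gripper": -0.6},
    {"slide": [0,0,-0.17],"spin": 0,"gripper": -0.6},
    {"slide": [0,0,-0.21],"spin": 0,"gripper": -0.6},
    {"slide": [0,0,-0.24],"spin": 0,"gripper": -0.6},
    {"slide": [0,0,-0.24],"spin": 0,"gripper": -0.6}
  ]
}}

```text
t: 9.5
tool_pos: [0.5248, -0.2759, 0.3342]
tool_rot: [2.438, 1.958, 0.006]
contact_force: [0.2, -0.1, -1.3]
opening: 0.0224
grip_force: 79.9
```

```bash
python3 - <<'E'
from h import *;from station import status
o=status.get_obs();print(go(o,[.579,.03,.32],-5.4),o["tool_pos"],o["q"].round(2),o["opening"],o["contact_force"],o["wrist_torque"])
E
```

```text
([0.3105, -0.0132, 0.0123], 'spin(tool z, down)', np.float64(-7.06)) [ 0.52475921 -0.27589852  0.33424213] [-0.61 -0.05  1.66 -0.    1.51 -0.39] 0.02236697940248563 [ 0.24587349 -0.12128053 -1.28820291] [ 0.11514785 -0.1063076   0.05638207]
```

Request:
{"name": "arm_command", "arguments": {
  "increments": [
    {"slide": [0.31,-0.013,0.0],"spin": -7,"gripper": -0.6},
    {"slide": [0.31,-0.013,0.0],"spin": -7,"gripper": -0.6},
    {"slide": [0.31,-0.013,0.0],"spin": -7,"gripper": -0.6},
    {"slide": [0.31,-0.013,0.0],"spin": -7,"gripper": -0.6},
    {"slide": [0.31,-0.013,0.0],"spin": -7,"gripper": -0.6},
    {"slide": [0.31,-0.013,0.0],"spin": -7,"gripper": -0.6},
    {"slide": [0.31,-0.013,0.0],"spin": -7,"gripper": -0.6},
    {"slide": [0.31,-0.013,0.0],"spin": -7,"gripper": -0.6}
  ]
}}

```text
t: 10.17
tool_pos: [0.5763, 0.0354, 0.3226]
tool_rot: [-2.318, -2.115, 0.0]
contact_force: [-0.5, -0.4, -4.0]
opening: 0.0224
grip_force: 79.8
```

Request:
{"name": "arm_command", "arguments": {
  "increments": [
    {"slide": [0,0,0],"spin": 0,"gripper": -0.6},
    {"slide": [0,0,0],"spin": 0,"gripper": -0.6}
  ]
}}

```text
t: 10.33
tool_pos: [0.5763, 0.0321, 0.3227]
tool_rot: [-2.321, -2.115, 0.004]
contact_force: [-0.3, 0.4, -3.4]
opening: 0.0224
grip_force: 79.7
```

```bash
python3 - <<'E'
from h import *;from station import status,imaging
import pickle
o=status.get_obs();t=imaging.get_image("top");s=imaging.get_image("side");w=imaging.get_image("wrist")
pickle.dump((o,t,s,w),open("w3.pkl","wb"))
print(go(o,[.579,.03,.15],-5.4),o["tool_pos"],o["contact_force"])
b=cv2.resize(s["frame"][130:320,180:400],None,fx=2,fy=2,interpolation=cv2.INTER_CUBIC)
a=cv2.resize(w["frame"],None,fx=380/420,fy=380/420)[:,140:500]
cv2.imwrite("pics/c5.png",np.hstack([a,b])[:,:,::-1])
E
```

```text
([-0.0018, 0.0034, 0.1727], 'spin(tool z, down)', np.float64(0.08)) [0.57634301 0.03212064 0.32273974] [-0.33316185  0.3908197  -3.38994816]
```

View pics/c5.png

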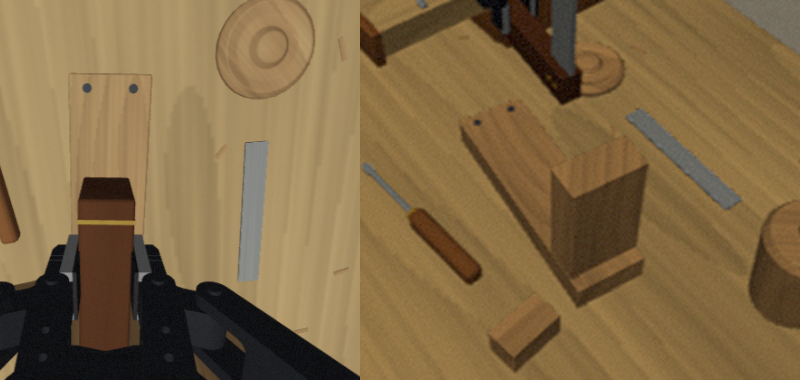

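The square is held upright above the plate and in line with it (plate edges at columns 69-152, stock at 80-134), clear of the stud. I'll descend.

Request:
{"name": "arm_command", "arguments": {
  "increments": [
    {"slide": [-0.002,0.0025,0.04],"spin": 0,"gripper": -0.6},
    {"slide": [-0.002,0.0025,0.08],"spin": 0,"gripper": -0.6},
    {"slide": [-0.002,0.0025,0.12],"spin": 0,"gripper": -0.6},
    {"slide": [-0.002,0.0025,0.15],"spin": 0,"gripper": -0.6},
    {"slide": [-0.002,0.0025,0.17],"spin": 0,"gripper": -0.6},
    {"slide": [-0.002,0.0025,0.183],"spin": 0,"gripper": -0.6},
    {"slide": [-0.002,0.0025,0.185],"spin": 0,"gripper": -0.6},
    {"slide": [-0.002,0.0025,0.185],"spin": 0,"gripper": -0.6}
  ]
}}

```text
t: 11.15
tool_pos: [0.5792, 0.0281, 0.1396]
tool_rot: [-2.325, -2.111, 0.001]
contact_force: [1.0, 0.4, -2.4]
opening: 0.0228
grip_force: 79.6
```

Request:
{"name": "arm_command", "arguments": {
  "increments": [
    {"slide": [0,0,0.003],"spin": 0,"gripper": -0.6},
    {"slide": [0,0,0.004],"spin": 0,"gripper": -0.6},
    {"slide": [0,0,0.005],"spin": 0,"gripper": -0.6},
    {"slide": [0,0,0.005],"spin": 0,"gripper": -0.6}
  ]
}}

```text
t: 11.48
tool_pos: [0.5799, 0.0289, 0.136]
tool_rot: [2.323, 2.112, 0.002]
contact_force: [-0.4, -1.0, -2.4]
opening: 0.0228
grip_force: 79.7
```

Request:
{"name": "arm_command", "arguments": {
  "increments": [
    {"slide": [0,0,0.002],"spin": 0,"gripper": -0.6},
    {"slide": [0,0,0.004],"spin": 0,"gripper": -0.6},
    {"slide": [0,0,0.006],"spin": 0,"gripper": -0.6},
    {"slide": [0,0,0.007],"spin": 0,"gripper": -0.6},
    {"slide": [0,0,0.007],"spin": 0,"gripper": -0.6}
  ]
}}

```text
t: 11.9
tool_pos: [0.5789, 0.029, 0.1273]
tool_rot: [-2.324, -2.113, 0.001]
contact_force: [-0.2, -0.7, -2.6]
opening: 0.0225
grip_force: 79.7
```

Request:
{"name": "arm_command", "arguments": {
  "increments": [
    {"slide": [0,0,0.001],"spin": 0,"gripper": -0.6},
    {"slide": [0,0,0.003],"spin": 0,"gripper": -0.6},
    {"slide": [0,0,0.003],"spin": 0,"gripper": -0.6}
  ]
}}

```text
t: 12.15
tool_pos: [0.5796, 0.0289, 0.1252]
tool_rot: [2.324, 2.113, 0.001]
contact_force: [0.5, 1.1, -1.8]
opening: 0.0223
grip_force: 80.0
```

Request:
{"name": "arm_command", "arguments": {
  "increments": [
    {"slide": [0,0,0.001],"spin": 0,"gripper": -0.6},
    {"slide": [0,0,0.002],"spin": 0,"gripper": -0.6},
    {"slide": [0,0,0.003],"spin": 0,"gripper": -0.6},
    {"slide": [0,0,0.003],"spin": 0,"gripper": -0.6}
  ]
}}

```text
t: 12.48
tool_pos: [0.5798, 0.0289, 0.1251]
tool_rot: [-2.324, -2.113, 0.001]
contact_force: [-8.2, 0.6, 15.7]
opening: 0.0222
grip_force: 82.2
```

Request:
{"name": "arm_command", "arguments": {
  "increments": [
    {"slide": [0,0,0.001],"spin": 0,"gripper": -0.6},
    {"slide": [0,0,0.002],"spin": 0,"gripper": -0.6},
    {"slide": [0,0,0.002],"spin": 0,"gripper": -0.6}
  ]
}}

```text
t: 12.73
tool_pos: [0.5799, 0.0289, 0.125]
tool_rot: [-2.324, -2.113, 0.002]
contact_force: [-15.5, 1.3, 25.0]
opening: 0.0223
grip_force: 83.6
```

Request:
{"name": "arm_command", "arguments": {
  "increments": [
    {"slide": [0,0,-0.003],"spin": 0,"gripper": -0.6},
    {"slide": [-0.008,0,-0.003],"spin": 0,"gripper": -0.6},
    {"slide": [-0.016,0,-0.003],"spin": 0,"gripper": -0.6},
    {"slide": [-0.02,0,-0.003],"spin": 0,"gripper": -0.6},
    {"slide": [-0.023,0,-0.003],"spin": 0,"gripper": -0.6},
    {"slide": [-0.025,0,-0.003],"spin": 0,"gripper": -0.6},
    {"slide": [-0.025,0,-0.003],"spin": 0,"gripper": -0.6}
  ]
}}

```text
t: 13.32
tool_pos: [0.5786, 0.0039, 0.1251]
tool_rot: [2.323, 2.111, 0.007]
contact_force: [0.4, 3.5, 7.3]
opening: 0.0225
grip_force: 81.1
```

Request:
{"name": "arm_command", "arguments": {
  "increments": [
    {"slide": [-0.002,0,0],"spin": 0,"gripper": -0.6},
    {"slide": [-0.003,0,0],"spin": 0,"gripper": -0.6},
    {"slide": [-0.004,0,0],"spin": 0,"gripper": -0.6},
    {"slide": [-0.004,0,0],"spin": 0,"gripper": -0.6}
  ]
}}

```text
t: 13.65
tool_pos: [0.5785, 0.002, 0.1251]
tool_rot: [-2.325, -2.112, -0.012]
contact_force: [1.3, 11.6, 7.3]
opening: 0.0223
grip_force: 81.0
```

Request:
{"name": "arm_command", "arguments": {
  "increments": [
    {"slide": [0,0,0.001],"spin": 0,"gripper": -0.6},
    {"slide": [-0.001,0,0.002],"spin": 0,"gripper": -0.6},
    {"slide": [-0.001,0,0.002],"spin": 0,"gripper": -0.6},
    {"slide": [-0.001,0,0.002],"spin": 0,"gripper": -0.6}
  ]
}}

```text
t: 13.98
tool_pos: [0.5786, 0.0018, 0.125]
tool_rot: [-2.323, -2.112, -0.013]
contact_force: [-3.9, 15.7, 16.6]
opening: 0.0224
grip_force: 82.5
```

```bash
python3 - <<'E'
from h import *;from station import status,imaging
import pickle
o=status.get_obs();t=imaging.get_image("top");s=imaging.get_image("side");w=imaging.get_image("wrist")
pickle.dump((o,t,s,w),open("w4.pkl","wb"))
print(o["tool_pos"],R.from_rotvec(o["tool_rot"]).as_matrix().round(4).tolist(),o["contact_force"],o["wrist_torque"])
b=cv2.resize(s["frame"][170:290,215:345],None,fx=3.2,fy=3.2,interpolation=cv2.INTER_CUBIC)
a=cv2.resize(t["frame"][185:265,210:355],None,fx=2.6,fy=2.6,interpolation=cv2.INTER_CUBIC)
c=np.zeros((384,a.shape[1],3),np.uint8);c[:a.shape[0]]=a
c[210:]=cv2.resize(w["frame"],None,fx=.67,fy=.67)[40:214,:a.shape[1]]
cv2.imwrite("pics/c6.png",np.hstack([c,b])[:,:,::-1])
E
```

```text
[0.57856553 0.00184371 0.12504865] [[0.0951, 0.9955, 0.0046], [0.9954, -0.0952, 0.007], [0.0074, 0.0039, -1.0]] [-3.90115917 15.69050883 16.59430644] [ 2.17797011  0.95260203 -0.08172397]Traceback (most recent call last):
  File "<stdin>", line 9, in <module>
ValueError: could not broadcast input array from shape (174,375,3) into shape (174,377,3)
```

```bash
python3 - <<'E'
from h import *
import pickle
o,t,s,w=pickle.load(open("w4.pkl","rb"))
b=cv2.resize(s["frame"][165:290,225:340],None,fx=4,fy=4,interpolation=cv2.INTER_CUBIC)
a=cv2.resize(w["frame"][:,100:400],None,fx=1.1,fy=1.1)
c=np.zeros((500,a.shape[1],3),np.uint8);c[:a.shape[0]]=a
cv2.imwrite("pics/c6.png",np.hstack([c,b])[:,:,::-1])
E
```

```text
(no output)
```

View pics/c6.png

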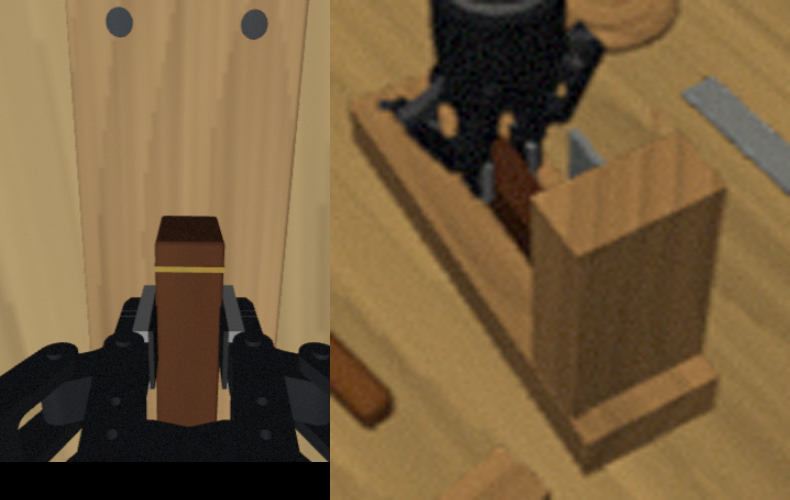

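The stock runs along the middle of the plate, parallel to its edges, and the blade top shows just behind the stud at crop (570-605, 132-165). The wrist torque suggests the plate load is near the stock end and the stud load is low on the heel, so there may be a slight pitch. I'll loosen the grip while pressing to let the square settle flush.

Request:
{"name": "arm_command", "arguments": {
  "increments": [
    {"slide": [0,0,0],"spin": 0,"gripper": -0.6},
    {"slide": [0,0,0],"spin": 0,"gripper": -0.6},
    {"slide": [0,0,0],"spin": 0,"gripper": -0.6},
    {"slide": [0,0,0],"spin": 0,"gripper": -0.6}
  ],
  "newtons": 25
}}

```text
t: 14.47
tool_pos: [0.5786, 0.0018, 0.1251]
tool_rot: [-2.323, -2.112, -0.013]
contact_force: [-3.9, 15.7, 17.2]
opening: 0.0225
grip_force: 82.5
```

```bash
cat > st.py <<'E'
from h import *;from station import status,imaging
import pickle
o=status.get_obs()
M=R.from_rotvec(o["tool_rot"]).as_matrix()
print(o["tool_pos"].round(4),"toolz",M[:,2].round(4),"F",o["contact_force"].round(1),"T",o["wrist_torque"].round(2),o["grip_force"],o["opening"])
E
python3 st.py; python3 - <<'E'
from h import *
import pickle
# blade in side view, in air (w3) and seated (w4): pixels of low saturation
for f in("w3","w4"):
    o,t,s,w=pickle.load(open(f+".pkl","rb"))
    if f=="w4":
        p=np.array([[569,132],[605,165]],float);p[:,0]=225+(p[:,0]-330)/4;p[:,1]=165+p[:,1]/4
        print("blade top",cast(s,p,.178).round(4).tolist())
    q=np.array([[155,243],[223,243]])/1.1+[100,0]
# expected
c=np.array([.5655,-.1125,.178]);u=np.array([.0945,.9955,0])
print("expect outer/inner",c,c+.035*u)
E
```

```text
[0.5786 0.0018 0.1251] toolz [ 0.0047  0.0069 -1.    ] F [-3.9 15.7 17.2] T [2.1  0.92 0.  ] 82.49207496643066 0.022542029880175243
blade top [[0.567, -0.081, 0.178], [0.5679, -0.1103, 0.178]]
expect outer/inner [ 0.5655 -0.1125  0.178 ] [ 0.5688075 -0.0776575  0.178    ]
```

Request:
{"name": "arm_command", "arguments": {
  "increments": [
    {"slide": [0.001,0,-0.001],"spin": 0,"gripper": -0.6},
    {"slide": [0.002,0,-0.002],"spin": 0,"gripper": -0.6},
    {"slide": [0.003,0,-0.003],"spin": 0,"gripper": -0.6},
    {"slide": [0.003,0,-0.003],"spin": 0,"gripper": -0.35},
    {"slide": [0.003,0,-0.003],"spin": 0,"gripper": -0.3},
    {"slide": [0.003,0,-0.003],"spin": 0,"gripper": -0.3},
    {"slide": [0.003,0,-0.003],"spin": 0,"gripper": -0.3}
  ]
}}

```text
t: 15.05
tool_pos: [0.5763, 0.0016, 0.1234]
tool_rot: [-2.325, -2.112, 0.002]
contact_force: [0.1, 0.6, -0.5]
opening: 0.0301
grip_force: 0.0
```

```bash
python3 st.py; python3 - <<'E'
from h import *
import pickle
o,t,s,w=pickle.load(open("w4.pkl","rb"))
p=np.array([[533,200],[677,132]],float);p[:,0]=225+(p[:,0]-330)/4;p[:,1]=165+p[:,1]/4
A=cast(s,p,.188);print(A.round(4).tolist());k=(.567-A[0,0])/(A[1,0]-A[0,0]);print("face y at blade",A[0,1]+k*(A[1,1]-A[0,1]))
E
```

```text
[0.5763 0.0016 0.1234] toolz [-1.e-03 -3.e-04 -1.e+00] F [ 0.1  0.6 -0.5] T [-0.02 -0.04  0.04] 0.0 0.03005957188988041
[[0.5191, -0.1137, 0.188], [0.6062, -0.1214, 0.188]]
face y at blade -0.11796014594689812
```

Request:
{"name": "arm_command", "arguments": {
  "increments": [
    {"slide": [0,0,0],"spin": 0,"gripper": -0.45},
    {"slide": [0,0,0],"spin": 0,"gripper": -0.6},
    {"slide": [0,0,0],"spin": 0,"gripper": -0.6},
    {"slide": [0,0,0],"spin": 0,"gripper": -0.6},
    {"slide": [0,0,0],"spin": 0,"gripper": -0.6}
  ],
  "newtons": 40
}}

```text
t: 15.47
tool_pos: [0.5766, 0.0018, 0.1237]
tool_rot: [-2.325, -2.113, 0.001]
contact_force: [0.8, -1.1, -1.4]
opening: 0.0234
grip_force: 41.0
```

Request:
{"name": "arm_command", "arguments": {
  "increments": [
    {"slide": [-0.001,0,0.001],"spin": 0,"gripper": -0.6},
    {"slide": [-0.002,0,0.002],"spin": 0,"gripper": -0.6},
    {"slide": [-0.0025,0,0.003],"spin": 0,"gripper": -0.6},
    {"slide": [-0.0025,0,0.003],"spin": 0,"gripper": -0.6}
  ]
}}

```text
t: 15.8
tool_pos: [0.5769, 0.0013, 0.1236]
tool_rot: [-2.322, -2.11, -0.004]
contact_force: [-7.2, 7.2, 15.2]
opening: 0.0234
grip_force: 43.0
```

```bash
python3 st.py
```

```text
[0.5769 0.0013 0.1236] toolz [-6.0e-04  4.2e-03 -1.0e+00] F [-7.2  7.2 15.2] T [ 0.92  1.25 -0.17] 42.99782574176788 0.02342508120182733
```

Request:
{"name": "arm_command", "arguments": {
  "increments": [
    {"slide": [-0.001,-0.0005,0],"spin": 0,"gripper": -0.6},
    {"slide": [-0.0025,-0.001,0],"spin": 0,"gripper": -0.6},
    {"slide": [-0.0025,-0.001,0.0005],"spin": 0,"gripper": -0.6},
    {"slide": [-0.0025,-0.001,0.0005],"spin": 0,"gripper": -0.6},
    {"slide": [-0.0025,-0.001,0.0005],"spin": 0,"gripper": -0.6},
    {"slide": [-0.0025,-0.001,0.0005],"spin": 0,"gripper": -0.6}
  ]
}}

```text
t: 16.3
tool_pos: [0.5767, 0.0009, 0.1236]
tool_rot: [-2.322, -2.11, -0.012]
contact_force: [-2.4, 15.4, 13.1]
opening: 0.0229
grip_force: 42.9
```

```bash
python3 st.py; python3 - <<'E'
from h import *;from station import imaging
import pickle
d=pickle.load(open("d0.pkl","rb"));t=imaging.get_image("top");s=imaging.get_image("side")
# bystanders: change of picture outside the arm (side view regions)
for n,(u0,v0,u1,v1) in dict(rule=(310,180,370,235),rosette=(272,148,316,180),mallet=(372,205,432,295),longg=(178,205,243,273),offcut=(243,275,283,315),glue=(398,322,450,380)).items():
    a=d["side"]["frame"][v0:v1,u0:u1].astype(int);b=s["frame"][v0:v1,u0:u1].astype(int);print(n,abs(a-b).mean().round(1))
# drawer gouge seen in top
h=cv2.cvtColor(t["frame"],cv2.COLOR_RGB2HSV)[170:240,95:165].astype(int);m=(h[...,0]<14)&(h[...,1]>120)&(h[...,2]<175)
v,u=np.nonzero(m);print("gouge px",len(u),cast(t,[[u.mean()+95,v.mean()+170]],.10).round(3) if len(u) else None)
E
```

```text
[0.5767 0.0009 0.1236] toolz [ 0.0032  0.0082 -1.    ] F [-2.4 15.4 13.1] T [ 2.12  0.66 -0.11] 42.900572419166565 0.02292382531442731
rule 11.6
rosette 27.4
mallet 10.4
longg 11.8
offcut 11.0
glue 9.5
gouge px 270 [[0.611 0.395 0.1  ]]
```

```bash
python3 -c "
from station import order
print(order.finish_job())"
```

```text
the job is handed in; nothing more can be done
None
```

I handed the job in at about 16 s with the short gouge lying flat in the drawer and the square held gripped and pressed into the corner (about 13 N on the plate, 15 N towards the stud); I judged flushness from forces and images rather than measuring it to 3 mm, and no verdict came back.

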